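Select the loaded place on a vial mixer's interlocked keys

ROBOT

A 6-joint arm with a two-finger parallel gripper is mounted at the origin on a cart in front of the work surface, level with it; the furniture and walls round the work are solid. World frame = base frame: x ahead of the robot, y to its left, z up, the work surface at z = 0. Lengths are in m, angles in rad, forces in N, time in s.
With the tool pointing down it reaches from about 0.35 to 0.875 m from the base axis. Payload 4.2 kg.
Tool frame: the origin (TCP) lies at the very end of the fingers, on their centre line; the grasp point (between the pads) lies behind it (robot.grip_depth is the z of the grasp point in the tool frame, in m); z points along the fingers, y is the line along which they close (so a half turn about z gives the same grasp; the last joint's range is limited). The gripper opens to 85 mm and grips with 20 to 120 N. Pads are 22 mm wide; open, the fingers measure 114 mm over their backs; the gripper's body (76 mm by 85 mm) begins 54 mm behind the grasp point. The pads swing forward as they close: fully open they stand 13 mm farther back than shut.
Start: joints at [1.416, 0.385, 0.008, 0, -1.194, -0.259], TCP at [0.251, 0.572, 0.231] pointing down, gripper open.
Joint ranges: [-3.14, 3.14], [-1.21, 2.06], [-1.07, 1.41], [-3.16, 2.05], [-2.99, -0.16], [-3.1, 3.1]. Speed limits (rad/s): [2.79, 2.79, 3.14, 3.14, 3.14, 3.14].

INTERFACE

Orientations are given as a unit quaternion [x, y, z, w].
In Python, from station import readout, imaging, order, models, robot gives the robot as it stands. The module is installed in compiled form; this text tells all that it offers.
- The arm moves only by the shell command python3 -m inch 'ROWS' [OPENING] [FORCE]. ROWS is JSON, a list that holds one entry, the list of rows, each a list of 6 numbers: the shift along the tool's x, y, z in cm, then the turn, a rotation vector about the tool's x, y, z in degrees. A call has 1 to 8 rows; each row shifts and turns the commanded pose from where the row before left it, along the tool's axes as they then stand; what a row does not reach is not made up. A row lasts 1/10 s, in which the tool goes at most 50 mm and 8.59 degrees, less where a joint would pass 70% of its speed; a pose out of reach is approached as far as the arm can. A call with a gripper value outside its range is refused whole. OPENING is the opening, from 0 (shut) to 1 (fully open), set as the call begins (- or left out, the last holds). The fingers move at their own pace and stop on an object; FORCE is the grip in N (left out, the last holds). Time passes only in rows, so rows that do not move let the fingers close. It gives the time, the measured TCP pose, the force, the opening and the grip force at its end, in the units of the state.
- readout.state(): the state, without advancing time (a new reading comes with each control period).
- imaging.get_image(name): name is "scene" or "top" or "wrist"; returns a dict with "frame" (400x640x3 uint8, blue, green, red), "fx", "fy", "cx", "cy" (pixels), "world_from_camera" (4x4, takes a point from camera to world coordinates); the wrist camera has in their place "T_tool_cam" (4x4, takes a point from camera to tool coordinates, whose origin is the TCP and whose axes are the flange's). Camera axes: x right, y down, z forward; pixel columns grow to the right and rows downward; lengths in m; the calibration is good to about 2 mm. A picture is of the moment at which its call begins: read the wrist's pose just before it. There is no depth.
- order.finish_job(): hands the job in; it is judged then, once.
Trained networks look in a picture, given as the dict that the camera call returned (one of the last four; its "shot" number tells which), for a name from the list of things; names that differ only in an ending like _2 or _b are one class to them, and where a whole thing is asked for, a point or a joint stands for the part that bears it (a point fixed in the world has none). Each returns a list of dicts, best first, with "score" (0 to 1); they miss things now and then, are a little off and sometimes report something else, mostly with a low value. They report only what shows in the picture. A call takes as long as a camera call. They do not tell look-alikes from the thing itself.
- models.find_in(picture, name): "box" ([centre column, centre row, width, height] in pixels, round what is visible of it).
- models.spot_point(picture, name): "centre" ([column, row] in pixels: a listed point, or the origin of a listed thing).
The state is a dict: "time": time; "q": joint angles; "dq": joint speeds; "tau": joint torques, N m; "eef_pos": TCP position; "eef_rot": TCP orientation; "force": force on the tool from outside, world axes, zero at the start; "wrist_torque": the same for the moment, N m; "width": opening from 0.0 (shut) to 1.0 (fully open); "finger_force": force on a finger pad.
Only numpy, scipy, OpenCV 4.12 (cv2) and the standard library are available. Lean on these libraries where they do the work, as an engineer would, in place of code of your own. Each camera call takes 0.05 s, during which the arm holds its last target. There are 200 camera calls.

TASK

The small three-place vial mixer on the table has a row of three interlocked push keys, one in front of each vial pocket; one key is latched down. Press the key directly in front of the pocket that holds the vial all the way down, so that it stays down by itself and the key that was down pops up. Do not press the third key, and leave the vial standing in its pocket.

Things in the scene. Friction and masses are not known exactly. Their poses are not given: they have to be found in the camera images.
- key_a: One of three equal off-white keys that stand in any order in a row along their y axes, 44 mm apart. Cap 38 (x) x 33 (y) x 12 mm thick, flat but for a low ridge near its front edge. Origin: centre of its top face; z up, x level, from the key towards the pocket behind it. Top above the table: up 55 mm, latched 45 mm, at its stop 42.5 mm; the deck below the keys is 40 mm high.
- key_b: Another of the three keys, same size and origin as key_a. Each key moves straight down against a light spring: about 2 to 3 N, with a small bump when another latched key jumps up, until the rigid stop at 12.5 mm. It latches once pressed 11 mm down and, let go, stays 10 mm down. Press it by depth or against the stop: a force stop under 8 N may trip early.
- key_c: Another of the three keys, same size, origin and behaviour as key_a and key_b.
- vial: Red-capped sample vial, 23 mm across, 72 mm tall, loose and upright in one of three pockets, 45 mm deep, in the mixer's 60 mm high rear block. Origin: centre of its underside, 15 mm above the table; z up along its axis; yaw means nothing. Its cap's top is 87 mm above the table. Each pocket lies in line with its key, 87 mm from the key's centre along the key's +x.
Things that resemble listed ones, but are neither listed nor needed, are in the scene too. Leave any yellow look-alike of the vial alone.

How it is judged:
At the end, for the whole second after the job is handed in: The key in front of the vial stays down (its top more than 8 mm below the raised height of 55 mm), both other keys are up (within 3 mm of the raised height), and the vial stands in the pocket where it was (moved less than 12 mm, tilted less than 0.2 rad) (height (world z) of key_b below 0.047 m and height (world z) of each of key_a, key_c above 0.052 m and distance of vial from where it was at the start of the episode below 0.012 m and angle between vial's own z axis and vertical below 0.2 rad); the robot touches nothing.
It fails at once if the third key (neither down at the start nor in front of the vial) is pressed more than 5 mm (height (world z) of key_c below 0.05 m).
It fails at once if the vial is tipped by more than 0.4 rad or lifted or pushed out of its pocket (angle between vial's own z axis and vertical above 0.4 rad or distance of vial from where it was at the start of the episode above 0.03 m).
It also fails if it takes over 26 s, if anything falls off the work surface, if the arm or the gripper's body presses on something with over 40 N, if the wrist force passes 120 N, or if a joint passes its speed limit or range.

## Working session

There is one attempt and no reset: what is moved stays moved. The work goes in short steps, Python scripts to look and compute and a shell command to move; the robot and the scene stay as the last step left them, time stands still between calls to the robot, and variables do not carry over. Pictures are saved under pics/ and viewed, at most 10 in all, crops included, and the job is handed in when it is done.

```bash
mkdir -p pics
cat > h.py <<'E'
import numpy as np, cv2
from station import readout, imaging, order, models, robot
def ray(p,u,v):
    T=np.array(p["world_from_camera"]);d=T[:3,:3]@np.array([(u-p["cx"])/p["fx"],(v-p["cy"])/p["fy"],1]);return T[:3,3],d
def at(p,u,v,z):
    o,d=ray(p,u,v);return (o+d*(z-o[2])/d[2]).round(4)
E
python3 - <<'E'
from h import *
s=readout.state();print(s["time"],s["eef_pos"],s["eef_rot"],s["force"],robot.grip_depth)
for n in("top","scene"):
    p=imaging.get_image(n);cv2.imwrite(f"pics/{n}.png",p["frame"])
    for k,z in(("key_a",.05),("vial",.015)):
        for r in models.spot_point(p,k)[:6]: print(n,k,r["score"],r["centre"],at(p,*r["centre"],z))
    for r in models.find_in(p,"vial")[:4]: print(n,"vialbox",r["score"],r["box"],at(p,*r["box"][:2],.087))
E
```

```text
0.0 [0.25105249 0.57173078 0.23022153] [ 9.78654269e-01 -2.05510650e-01 -1.80128122e-04  1.07787935e-03] [ 0.1560276  -0.25971898  0.1505388 ] -0.0187
top key_a 0.83 [383.9, 215.6] [0.4985 0.1098 0.05  ]
top key_a 0.79 [347.4, 197.5] [0.5365 0.1901 0.05  ]
top key_a 0.52 [365.0, 201.6] [0.5283 0.1514 0.05  ]
top vial 0.61 [375.2, 168.4] [0.6055 0.1267 0.015 ]
top vial 0.57 [307.0, 162.4] [0.6167 0.283  0.015 ]
top vialbox 0.52 [382.2, 166.3, 9.7, 12.0] [0.6023 0.1192 0.087 ]
scene key_a 0.85 [348.9, 220.2] [0.5234 0.1545 0.05  ]
scene key_a 0.77 [335.1, 208.6] [0.5365 0.1951 0.05  ]
scene key_a 0.69 [358.7, 238.6] [0.4913 0.1143 0.05  ]
scene vial 0.74 [318.3, 190.4] [0.5959 0.275  0.015 ]
scene vial 0.72 [382.1, 213.9] [0.6081 0.1171 0.015 ]
scene vialbox 0.78 [320.6, 175.5, 10.3, 26.8] [0.573  0.2546 0.087 ]
scene vialbox 0.6 [384.4, 197.6, 15.4, 17.9] [0.5855 0.1096 0.087 ]
```

View pics/top.png

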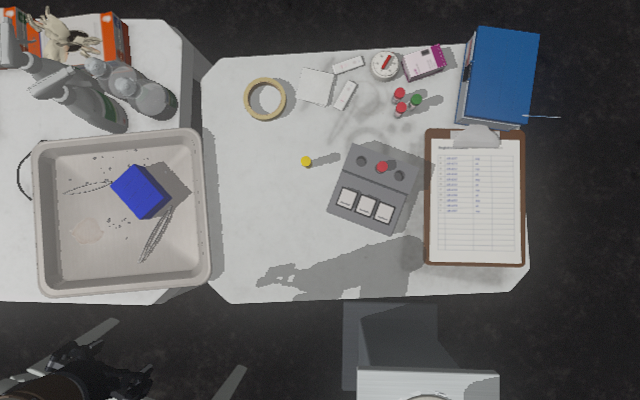

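View pics/scene.png

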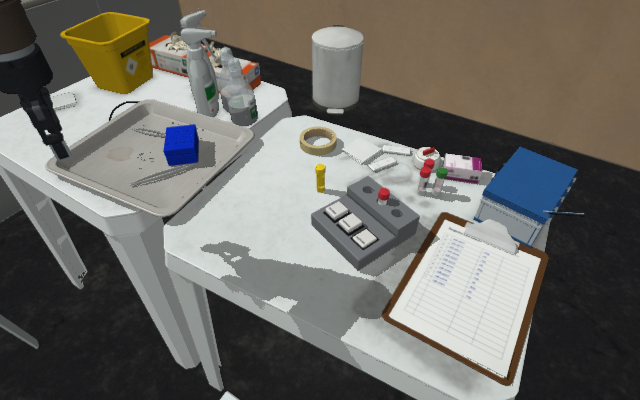

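The top picture shows the mixer with keys at (347,197), (366,205) and (384,213). The pockets are at (361,160), (382,167) and (399,175), and the red-capped vial stands in the middle one. The look-alikes are the yellow vial at (307,161) and the loose red caps at (400,92) and (401,108). None of those stand in the mixer. So the middle key at (366,205) fits; I'll confirm it in a crop.

Run:
```python
from h import *
a=cv2.imread("pics/top.png")[135:240,320:425];b=cv2.imread("pics/scene.png")[170:275,305:425]
r=lambda i:cv2.resize(i,(400,400),interpolation=cv2.INTER_CUBIC)
cv2.imwrite("pics/crop.png",np.hstack([r(a),r(b)]))
```

```text
(no output)
```

View pics/crop.png

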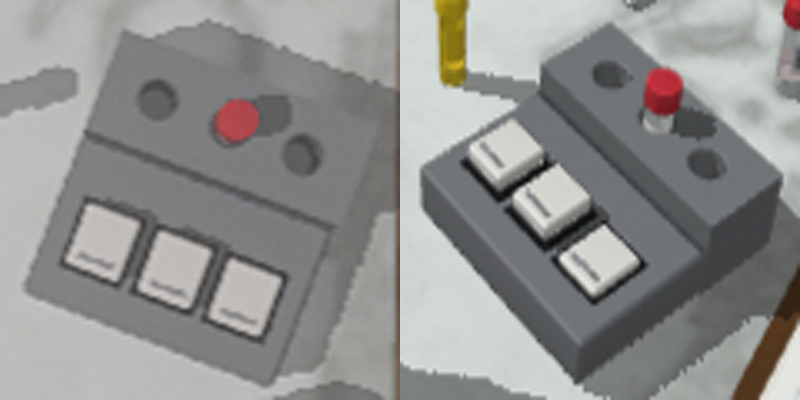

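The crop confirms it. The red vial stands in the middle pocket, behind the middle key at about (366,205) in the top picture. The right key sits low, so it is the latched one, and the left key must not be touched. I'm moving above the middle key with the gripper shut.

```bash
python3 -m inch '[[[1.5,1,0,0,0,0],[2.6,1.75,0,0,0,0],[2.6,1.75,0,0,0,0],[2.6,1.75,0,0,0,0],[2.6,1.75,0,0,0,0],[2.6,1.75,0,0,0,0],[2.6,1.75,0,0,0,0],[2.6,1.75,0,0,0,0]]]' 0 40
python3 -m inch '[[[2.6,1.75,0,0,0,0],[2.6,1.75,0,0,0,0],[2.6,1.75,0,0,0,0],[2.6,1.75,0,0,0,0],[2.6,1.75,0,0,0,0],[2.6,1.75,0,0,0,0],[2.6,1.75,0,0,0,0],[2.6,1.75,0,0,0,0]]]'
python3 -m inch '[[[0,0,2,0,0,0],[0,0,2,0,0,0],[0,0,2,0,0,0],[0,0,0,0,0,0],[0,0,0,0,0,0]]]'
python3 - <<'E'
from h import *
from scipy.spatial.transform import Rotation as R
s=readout.state();p=imaging.get_image("wrist");cv2.imwrite("pics/w1.png",p["frame"])
T=np.eye(4);T[:3,:3]=R.from_quat(s["eef_rot"]).as_matrix();T[:3,3]=s["eef_pos"]
p["world_from_camera"]=T@np.array(p["T_tool_cam"])
print(s["time"],s["eef_pos"],s["eef_rot"],s["force"],s["width"])
for r in models.spot_point(p,"key_a")[:5]:
    for z in(.055,.045):
        w=at(p,*r["centre"],z);print(r["score"],r["centre"],z,w,"tool cm",(100*T[:3,:3].T@(w-s["eef_pos"])).round(2))
E
```

```text
time: 1.2
eef_pos: [0.379, 0.3697, 0.2315]
eef_rot: [0.979, -0.206, 0.0, -0.0]
force: [-0.0, 0.7, -0.0]
width: 0.001
finger_force: 0.0
time: 2.0
eef_pos: [0.5128, 0.1579, 0.2316]
eef_rot: [0.979, -0.206, 0.0, -0.0]
force: [0.4, 0.1, 0.4]
width: -0.003
finger_force: 0.0
time: 2.5
eef_pos: [0.5126, 0.1594, 0.1718]
eef_rot: [0.979, -0.205, 0.0, 0.0]
force: [0.8, -0.1, 0.0]
width: -0.004
finger_force: 0.0
2.5 [0.51263138 0.1594004  0.17178961] [ 9.78676943e-01 -2.05405377e-01  1.62915422e-04  2.15001331e-04] [ 0.79496192 -0.05438444  0.02712552] -0.004141421585726466
0.77 [277.5, 184.3] 0.055 [0.538  0.1935 0.055 ] tool cm [ 0.95 -4.15 11.68]
0.77 [277.5, 184.3] 0.045 [0.5366 0.1958 0.045 ] tool cm [ 0.73 -4.3  12.68]
0.74 [372.1, 178.0] 0.055 [0.5094 0.1145 0.055 ] tool cm [ 1.5   4.24 11.68]
0.74 [372.1, 178.0] 0.045 [0.507  0.1137 0.045 ] tool cm [ 1.32  4.41 12.68]
0.66 [329.5, 187.4] 0.055 [0.5168 0.1523 0.055 ] tool cm [ 0.66  0.48 11.68]
0.66 [329.5, 187.4] 0.045 [0.5146 0.153  0.045 ] tool cm [ 0.43  0.5  12.68]
```

View pics/w1.png

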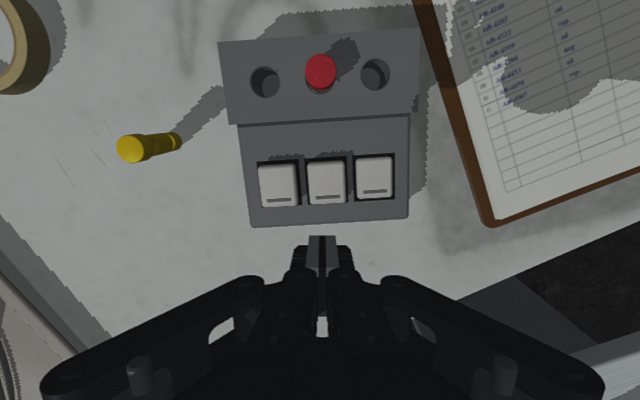

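The wrist view has the keys at (277,185), (326,181) and (374,177), with the vial's red cap at (321,71) behind the middle one. I'm going closer to refine the position.

```bash
python3 -m inch '[[[0.4,0.1,1,0,0,0],[0.4,0.1,2,0,0,0],[0.2,0.1,2,0,0,0],[0,0,1,0,0,0],[0,0,0.8,0,0,0],[0,0,0,0,0,0],[0,0,0,0,0,0]]]'
python3 - <<'E'
from h import *
from scipy.spatial.transform import Rotation as R
s=readout.state();p=imaging.get_image("wrist");cv2.imwrite("pics/w2.png",p["frame"])
T=np.eye(4);T[:3,:3]=R.from_quat(s["eef_rot"]).as_matrix();T[:3,3]=s["eef_pos"]
p["world_from_camera"]=T@np.array(p["T_tool_cam"])
print(s["time"],s["eef_pos"],s["force"])
np.savez("w2",W=p["world_from_camera"],T=T,k=[p[i] for i in("fx","fy","cx","cy")])
for r in models.spot_point(p,"key_a")[:5]:
    w=at(p,*r["centre"],.055);print(r["score"],r["centre"],w,"tool cm",(100*T[:3,:3].T@(w-s["eef_pos"])).round(2))
E
```

```text
time: 3.3
eef_pos: [0.5209, 0.1534, 0.1039]
eef_rot: [0.979, -0.205, 0.0, -0.0]
force: [0.2, 0.4, 0.5]
width: -0.003
finger_force: 0.0
3.3 [0.52093439 0.15342234 0.10388539] [0.23554692 0.39800963 0.45858223]
0.96 [387.1, 209.2] [0.5107 0.1124 0.055 ] tool cm [0.71 4.17 4.89]
0.81 [326.2, 221.8] [0.5189 0.1534 0.055 ] tool cm [-0.19  0.09  4.89]
```

View pics/w2.png

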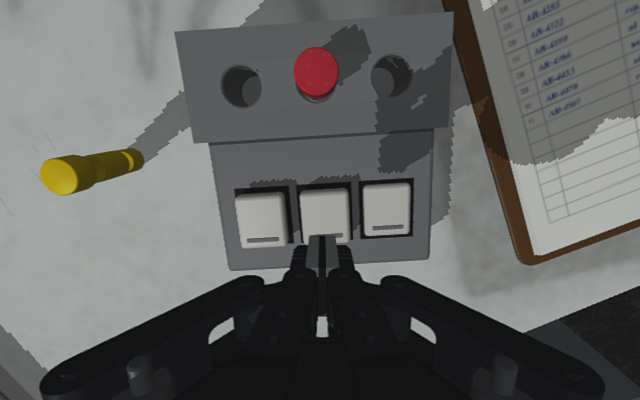

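The middle key's cap is centred at about (325,214), which is 0.3 cm ahead of the TCP with no sideways error. I'm pressing by depth.

```bash
python3 -m inch '[[[0.2,0,1,0,0,0],[0.2,0,1.5,0,0,0],[0,0,1,0,0,0],[0,0,0.7,0,0,0],[0,0,0.4,0,0,0],[0,0,0.3,0,0,0],[0,0,0.3,0,0,0],[0,0,0,0,0,0]]]'
python3 -m inch '[[[0,0,0.3,0,0,0],[0,0,0.3,0,0,0],[0,0,0.2,0,0,0],[0,0,0.1,0,0,0],[0,0,0,0,0,0],[0,0,0,0,0,0]]]'
```

```text
time: 4.2
eef_pos: [0.5241, 0.1515, 0.0514]
eef_rot: [0.979, -0.205, 0.0, -0.0]
force: [-1.1, -0.9, 1.5]
width: 0.0
finger_force: 1.1
time: 4.8
eef_pos: [0.5243, 0.1516, 0.0426]
eef_rot: [0.979, -0.205, 0.0, -0.0]
force: [-1.8, -0.5, 4.4]
width: 0.002
finger_force: 2.1
```

```bash
python3 -m inch '[[[0,0,0.1,0,0,0],[0,0,0.1,0,0,0],[0,0,0,0,0,0]]]'
python3 -m inch '[[[0,0,-0.5,0,0,0],[0,0,-1,0,0,0],[0,0,-2,0,0,0],[0,0,-3,0,0,0],[0,0,-3,0,0,0],[-2,0,-3,0,0,0],[-2,0,0,0,0,0],[0,0,0,0,0,0]]]'
python3 - <<'E'
from h import *
p=imaging.get_image("wrist");q=imaging.get_image("scene")
r=cv2.resize(q["frame"][170:275,305:425],(400,400),interpolation=cv2.INTER_CUBIC)
cv2.imwrite("pics/end.png",np.hstack([cv2.resize(p["frame"][0:300,150:450],(400,400)),r]))
E
```

```text
time: 5.1
eef_pos: [0.5244, 0.1516, 0.0423]
eef_rot: [0.979, -0.205, 0.0, -0.0]
force: [-5.3, -2.4, 15.7]
width: -0.0
finger_force: 7.7
time: 5.9
eef_pos: [0.4863, 0.1683, 0.1665]
eef_rot: [0.979, -0.205, 0.0, -0.001]
force: [0.3, -0.7, -0.6]
width: -0.0
finger_force: 0.0
```

View pics/end.png

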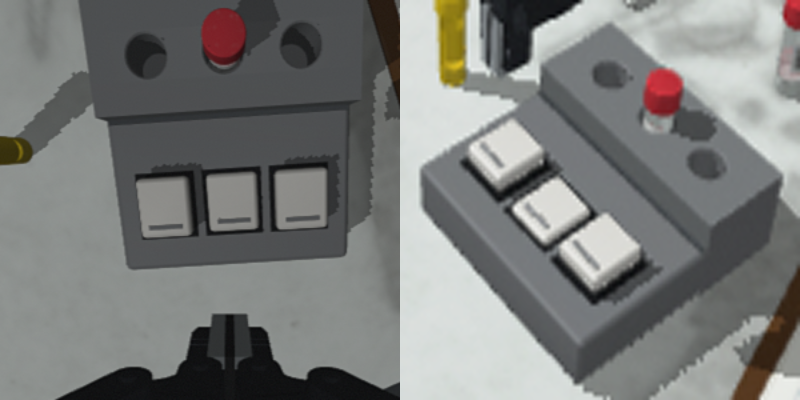

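The middle key is latched down at (550,210) in the crop. The right key has popped up, the left key is still up, the vial is still standing, and the arm is clear.

```bash
python3 -c "
from station import order;print(order.finish_job())"
```

```text
the job is handed in; nothing more can be done
None
```

The middle key, in front of the red-capped vial, is pressed and latched; the right key popped up, the left key wasn't pressed, the vial still stands in its pocket, and the job is handed in (the hand-in returned no verdict).

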